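# Load the bench gas rack, bar it, and take the valve cap off

## Robot

A 6-joint arm with a two-finger parallel gripper is mounted at the origin on the work surface. World frame = base frame: x ahead of the robot, y to its left, z up, the work surface at z = 0. Lengths are in mm, angles in rad, forces in N, time in s.
With the tool pointing down it reaches from about 350 to 875 mm from the base axis. Payload 4.2 kg.
Tool frame: the origin (TCP) lies at the very end of the fingers, on their centre line; the grasp point (between the pads) lies 19 mm behind it; z points along the fingers, y is the line along which they close (so a half turn about z gives the same grasp; the last joint's range is limited). The gripper opens to 85 mm and grips with 20 to 120 N. Pads are 22 mm wide; open, the fingers measure 114 mm over their backs; the gripper's body (76 mm by 85 mm) begins 54 mm behind the grasp point. The pads swing forward as they close: fully open they stand 13 mm farther back than shut.
Start: joints at [1.421, 0.385, 0.008, 0, -1.194, -0.259], TCP at [248.409, 573.491, 231.312] pointing down, gripper open.
Joint ranges: [-3.14, 3.14], [-1.21, 2.06], [-1.07, 1.41], [-3.16, 2.05], [-2.99, -0.16], [-3.1, 3.1]. Speed limits (rad/s): [2.79, 2.79, 3.14, 3.14, 3.14, 3.14].

## Interface

Orientations are given as a rotation vector (axis times angle).
In Python, from cell import state, grab_frame, hand_in gives the robot as it stands.
- The arm moves only by the shell command python3 -m jog 'ROWS'. ROWS is JSON, one flat list of numbers, 5 for each row, row after row: the shift along the world's x, y, z in cm, then the turn about the world's z in degrees, then the finger opening in cm, from 0 to 8.54. In form: [tx, ty, tz, roll, gripper, tx, ty, tz, roll, gripper, ...]. A call has 1 to 12 rows; each row shifts and turns the commanded pose from where the row before left it; what a row does not reach is not made up. A row lasts 1/12 s, in which the tool goes at most 41.7 mm and 7.16 degrees, less where a joint would pass 70% of its speed; a pose out of reach is approached as far as the arm can. A call with a gripper value outside its range is refused whole. The fingers move at their own pace and stop on an object; the grip force is fixed at half the most. Time passes only in rows, so rows that do not move let the fingers close. It gives the time, the measured TCP pose, the force, the opening and the grip force at its end, in the units of the state.
- state(): the state, without advancing time (a new reading comes with each control period).
- grab_frame(name): name is "scene" or "side" or "wrist"; returns a dict with "img" (480x640x3 uint8, red, green, blue), "fov_y" (degrees; the focal length in pixels is half the picture's height over the tangent of half this angle, whatever the lens; pixels are square), "cx", "cy" (the principal point, pixels), "rvec" (rotation vector, rad) and "tvec" (3), from world to camera coordinates, as OpenCV has them. Camera axes: x right, y down, z forward; pixel columns grow to the right and rows downward; lengths in mm; the calibration is good to about 2 mm. A picture is of the moment at which its call begins. There is no depth.
- hand_in(): hands the job in; it is judged then, once.
The state is a dict: "time": time; "joint_positions": joint angles; "dq": joint speeds; "joint_efforts": joint torques, N m; "eef_pos": TCP position; "tool_rot": TCP orientation; "force": force on the tool from outside, world axes, zero at the start; "ft_torque": the same for the moment, N m; "finger_gap": finger opening in mm; "gripper_force": force on a finger pad.
Only numpy, scipy, OpenCV 4.12 (cv2) and the standard library are available. Lean on these libraries where they do the work, as an engineer would, in place of code of your own. Each camera call takes 0.05 s, during which the arm holds its last target. There are 200 camera calls.

## Task

Set up the small gas rack for the shift: set every spare cylinder that stands on the bench down upright in the rack, one to a bay, then slide the retaining bar fully home into its keeper. Only when all are barred in, unscrew the valve cap from the tall cylinder that is strapped in the rack, lift it clear and set it down open end down in the steel tray. Set things down rather than dropping them in, let no cylinder fall over, and leave the other things on the bench where they are.

Things in the scene. Friction and masses are not known exactly. Their poses are not given: they have to be found in the camera images.
- rack: Grey steel gas-cylinder rack bolted to the bench. Origin on the bench; front (-x side) faces the robot, +y is its left end. In its axes (mm): base plate 6 thick, x -57..40, y -157..202. Tall cylinder (64 diameter) strapped fast at x 0, y 150: cannot turn or move. Retaining bar along the front at x -46, 80 above the bench, in two guides at y 86..114 and 186..206; keeper at y -148..-178; all three 92 high.
- bay0 (a point): Middle of the floor (6 mm above the bench) of the open-topped spare bay next to the tall cylinder; rack x 0, y 50 mm. Each bay is 76 mm wide (y) and 70 mm deep (x), closed by 4 mm dividers 64 mm high at the sides, a 40 mm high front lip and a back rail 78 mm high (heights above the bench).
- bay1 (a point): Middle of the floor of the middle bay; rack x 0, y -30 mm.
- bay2 (a point): Middle of the floor of the bay at the right end, beside the keeper; rack x 0, y -110 mm.
- bar (a joint): How far the 12 mm round retaining bar has slid (m) along the rack's -y: 0 to 0.03 at the start (withdrawn to the left, in front of the tall cylinder); the tip enters the keeper at 0.243; fully home against its stop at 0.265. About 2 N of friction; it stays where it is left.
- bar_grip (a point): Middle of the bar's black upright handle: a round grip 16 mm in diameter, 55 mm tall, standing 45 mm in front of the bar and moving with it. This point is 98 mm above the bench, the handle's top 125 mm.
- neck (a point): Foot of the tall cylinder's threaded neck, on its axis, 172 mm above the bench; axes as the rack's. Under the cap a valve with a black handwheel (30 mm diameter) stands on the neck; its top is 224 mm above the bench.
- cap_c (a point): Centre (half-way up) of the steel valve cap screwed on the tall cylinder: ribbed inverted cup 62 mm tall, 52 mm diameter (54 at the rim), 90 g, z up, open end down. Screwed down, this point is 32 mm above neck. Right-hand thread, turns easily: counter-clockwise from above, 7 mm rise a turn, lets go after 2.5 turns; past 2.8 turns unlifted it sags. Its rim must rise 55 mm to clear the valve.
- tray_in (a point): Middle of the inner floor (3 mm above the bench) of the loose shallow steel tray for caps: 110 x 140 mm (x, y), walls 3 mm thick and 22 mm high, 0.45 kg; on the bench to the left, in front of the rack.
- spare1_c (a point): Centre (half-way up, 75 mm above its base) of a spare gas cylinder: 150 mm tall; straight body 56 mm in diameter up to 114 mm above the base, then a shoulder and a fixed dark cap 34 mm in diameter, 23 mm tall; 0.4 to 0.7 kg. Stands upright (z up) on the bench to the right or in front of the rack. One to three of them are there.
- spare2_c (a point): Centre (half-way up, 75 mm above its base) of a spare gas cylinder: 150 mm tall; straight body 56 mm in diameter up to 114 mm above the base, then a shoulder and a fixed dark cap 34 mm in diameter, 23 mm tall; 0.4 to 0.7 kg. Stands upright (z up) on the bench to the right or in front of the rack. One to three of them are there.
- spare3_c (a point): Centre (half-way up, 75 mm above its base) of a spare gas cylinder: 150 mm tall; straight body 56 mm in diameter up to 114 mm above the base, then a shoulder and a fixed dark cap 34 mm in diameter, 23 mm tall; 0.4 to 0.7 kg. Stands upright (z up) on the bench to the right or in front of the rack. One to three of them are there.
- regulator: brass twin-gauge gas regulator, about 100 x 60 mm, 45 mm high, on the bench behind the rack; not part of the job, leave it alone. Origin under its middle.
- lighter: steel wire spark lighter, 115 x 35 mm, lying flat, near the robot; not part of the job, leave it alone. Origin under its middle.
- tee: copper tee fitting, 50 mm long, 22 mm thick, lying on the bench; not part of the job, leave it alone. Origin under its middle.
- flint_box: small black flint box, 34 mm square, 40 mm high; not part of the job, leave it alone. Origin under its middle.
- tubes: bundle of copper tubes, 240 x 55 mm, 30 mm high, lying behind the rack; not part of the job, leave it alone. Origin under its middle.
- cutter: grey pipe cutter with black knob, 120 mm long, 30 mm high, lying at the right; not part of the job, leave it alone. Origin under its middle.
Things that resemble listed ones, but are neither listed nor needed, are in the scene too. Of the things that look like the part that bears cap_c, the largest one is meant.

How it is judged (in metres and radians):
On the way, in this order (a step that is already met when the one before it is completed fails the run):
1. every spare cylinder that is there stands upright on the floor of a rack bay, the cap still screwed down (x of spare1_c in the frame of rack between -0.02 and 0.02 m and y of spare1_c in the frame of rack between -0.15 and 0.09 m and z of spare1_c in the frame of rack between 0.074 and 0.087 m and angle between each of spare1_c, spare2_c, spare3_c's own z axis and vertical below 0.12 rad and x of spare2_c in the frame of rack between -0.02 and 0.02 m and y of spare2_c in the frame of rack between -0.15 and 0.09 m and z of spare2_c in the frame of rack between 0.074 and 0.087 m and x of spare3_c in the frame of rack between -0.02 and 0.02 m and y of spare3_c in the frame of rack between -0.15 and 0.09 m and z of spare3_c in the frame of rack between 0.074 and 0.087 m and z of cap_c in the frame of neck below 0.036 m), for 0.2 s.
2. the retaining bar is fully home in its keeper, the cap still screwed down (value of joint bar above 0.255 m and z of cap_c in the frame of neck below 0.036 m), for 0.2 s.
3. with the bar home, the cap is unscrewed and lifted clear of the valve (value of joint bar above 0.255 m and z of cap_c in the frame of neck above 0.088 m), for 0.1 s.
At the end, for the whole second after the job is handed in: Every spare cylinder present stands upright (within 7 degrees) on the floor of a rack bay, the bar is within 10 mm of its home stop, and the cap rests on the tray's floor, open end down (within 8 degrees), at rest (x of spare1_c in the frame of rack between -0.02 and 0.02 m and y of spare1_c in the frame of rack between -0.15 and 0.09 m and z of spare1_c in the frame of rack between 0.074 and 0.087 m and angle between each of spare1_c, spare2_c, spare3_c's own z axis and vertical below 0.12 rad and x of spare2_c in the frame of rack between -0.02 and 0.02 m and y of spare2_c in the frame of rack between -0.15 and 0.09 m and z of spare2_c in the frame of rack between 0.074 and 0.087 m and x of spare3_c in the frame of rack between -0.02 and 0.02 m and y of spare3_c in the frame of rack between -0.15 and 0.09 m and z of spare3_c in the frame of rack between 0.074 and 0.087 m and value of joint bar above 0.255 m and x of cap_c in the frame of tray_in between -0.032 and 0.032 m and y of cap_c in the frame of tray_in between -0.047 and 0.047 m and z of cap_c in the frame of tray_in between 0.026 and 0.037 m and angle between cap_c's own z axis and vertical below 0.15 rad and linear speed of each of cap, spare1, spare2, spare3 below 0.02 m/s); the robot touches nothing.
It fails at once if a cylinder falls over (angle between any of spare1_c, spare2_c, spare3_c's own z axis and vertical above 0.7 rad).
It fails at once if a cylinder is dropped into the rack instead of being set down ((linear speed of spare1 above 0.8 m/s and z of spare1_c in the frame of rack between 0.09 and 0.125 m and x of spare1_c in the frame of rack between -0.035 and 0.035 m and y of spare1_c in the frame of rack between -0.15 and 0.09 m) or (linear speed of spare2 above 0.8 m/s and z of spare2_c in the frame of rack between 0.09 and 0.125 m and x of spare2_c in the frame of rack between -0.035 and 0.035 m and y of spare2_c in the frame of rack between -0.15 and 0.09 m) or (linear speed of spare3 above 0.8 m/s and z of spare3_c in the frame of rack between 0.09 and 0.125 m and x of spare3_c in the frame of rack between -0.035 and 0.035 m and y of spare3_c in the frame of rack between -0.15 and 0.09 m)).
It fails at once if the cap is dropped into the tray instead of being set down (linear speed of cap above 0.8 m/s and z of cap_c in the frame of tray_in between 0.038 and 0.08 m and x of cap_c in the frame of tray_in between -0.05 and 0.05 m and y of cap_c in the frame of tray_in between -0.065 and 0.065 m).
It fails at once if another thing on the bench is shifted by more than 3 cm (distance of any of regulator, lighter, tee, flint_box, tubes, cutter from where it was at the start of the episode above 0.03 m).
Of spare1, spare2, spare3 only 1 to 3 are there at a start; the rules pass over those that are not, and their reading is None.
At some moment in a run one of spare1, spare2, spare3, tray may be knocked a few centimetres aside while the robot is not near it.
It also fails if it takes over 210 s, if anything falls off the work surface, if the arm or the gripper's body presses on something with over 40 N, if the wrist force passes 120 N, or if a joint passes its speed limit or range.

## Working session

There is one attempt and no reset: what is moved stays moved. The work goes in short steps, Python scripts to look and compute and a shell command to move; the robot and the scene stay as the last step left them, time stands still between calls to the robot, and variables do not carry over. Pictures are saved under pics/ and viewed, at most 15 in all, crops included, and the job is handed in when it is done.

```bash
mkdir -p pics; ls; cat > h.py <<'E'
import numpy as np, cv2
from cell import state, grab_frame, hand_in
def K(f):
    h,w=f["img"].shape[:2]; fl=h/2/np.tan(np.radians(f["fov_y"])/2)
    return np.array([[fl,0,f["cx"]],[0,fl,f["cy"]],[0,0,1.]])
def ray(f,u,v):
    R=cv2.Rodrigues(np.array(f["rvec"],float))[0]; t=np.array(f["tvec"],float)
    return -R.T@t, R.T@np.linalg.inv(K(f))@np.array([u,v,1.])
def on(f,u,v,z):
    c,d=ray(f,u,v); return c+d*(z-c[2])/d[2]
def pix(f,p):
    return cv2.projectPoints(np.array(p,float).reshape(-1,3),np.array(f["rvec"],float),np.array(f["tvec"],float),K(f),None)[0].reshape(-1,2)
def two(f1,p1,f2,p2):
    P=[]
    for f in(f1,f2): P.append(K(f)@np.c_[cv2.Rodrigues(np.array(f["rvec"],float))[0],np.array(f["tvec"],float)])
    X=cv2.triangulatePoints(P[0],P[1],np.array(p1,float).reshape(2,1),np.array(p2,float).reshape(2,1)).ravel(); return X[:3]/X[3]
def save(f,n,crop=None,s=1):
    im=f["img"][:,:,::-1]
    if crop: u0,u1,v0,v1=crop; im=im[v0:v1,u0:u1]
    cv2.imwrite("pics/"+n,cv2.resize(im,None,fx=s,fy=s,interpolation=cv2.INTER_CUBIC))
import pickle
def keep(f,n): pickle.dump(f,open(n+".pkl","wb"))
def load(n): return pickle.load(open(n+".pkl","rb"))
E
python3 - <<'E'
from h import *
print(state())
for n in("scene","side"):
    f=grab_frame(n); keep(f,n); save(f,n+".png",s=1.25); print(n,ray(f,320,240),f["fov_y"])
E
```

```text
pics
{'time': 0.0, 'joint_positions': array([ 1.42062871e+00,  3.85581290e-01,  6.61852862e-03, -4.80095476e-04,
       -1.19399259e+00, -2.58608591e-01]), 'dq': array([-0.00022621,  0.00023474, -0.00154348, -0.00197687,  0.0005159 ,
       -0.0010919 ]), 'joint_efforts': array([-3.10170662e-04, -3.92297244e+01,  1.88399220e+01,  4.18604851e+00,
       -4.63473931e-03,  7.07618412e-06]), 'eef_pos': array([248.17996351, 572.97897012, 230.20659871]), 'tool_rot': array([ 3.07401040e+00, -6.37472663e-01, -5.15746016e-04]), 'force': array([-0.35262126, -0.20085172, -1.75203787]), 'ft_torque': array([-0.04203795, -0.03899956, -0.01920463]), 'gripper_force': 0.0, 'finger_gap': 85.51666331834197}
scene (array([1153.74057611, -602.71856748,  845.44922529]), array([-0.5639903 ,  0.51247281, -0.64772504])) 53.54958456736408
side (array([ 523.60701422, -784.11496708, 1070.19005298]), array([ 0.04088857,  0.62384552, -0.78049215])) 45.571758016874725
```

View pics/scene.png

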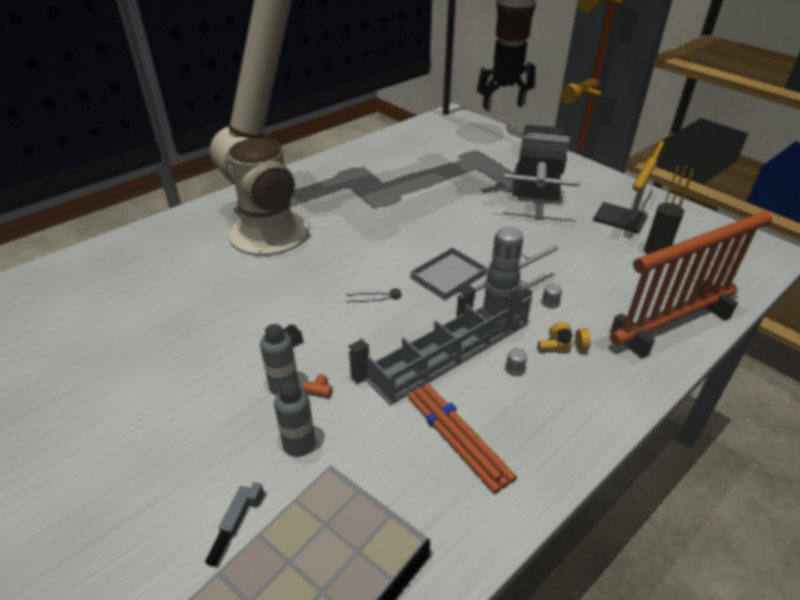

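View pics/side.png

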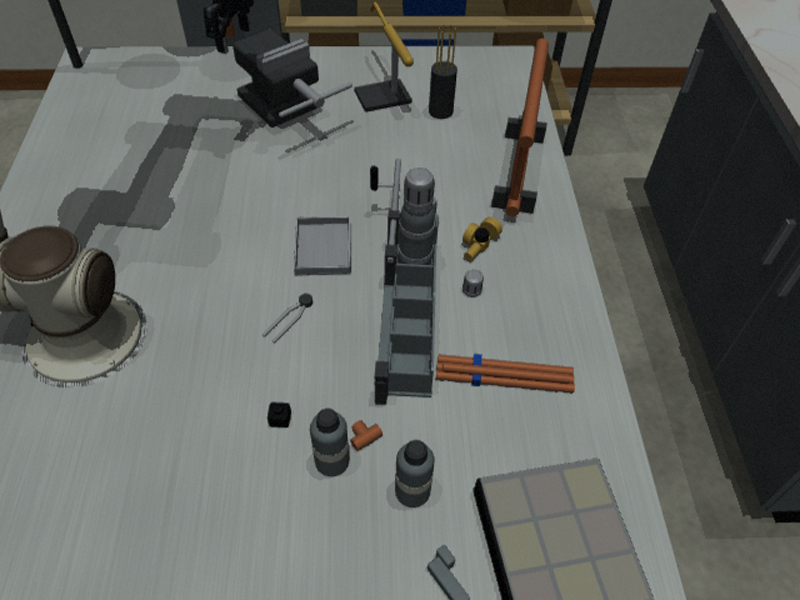

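The scene picture shows the spares at about (280,360) and (295,420), the rack from (365,385) to (525,300), and the tall cylinder's cap at (508,243). The side picture shows the spares at (330,440) and (415,472), with no third one. The black handle is at (374,178).

Candidates for cap_c, in side pixels: the cap on the tall cylinder (419,183), and a loose small cap (473,283). A second loose cap shows in scene at (551,295), next to (515,360). I choose (419,183), which is the largest and is screwed on. Next is a close crop to check it and read the rack points.

```bash
python3 - <<'E'
from h import *
f=load("side")
save(f,"c1.png",(225,425,110,330),2.7)
save(f,"c2.png",(200,380,310,420),4)
E
```

```text
(no output)
```

View pics/c1.png

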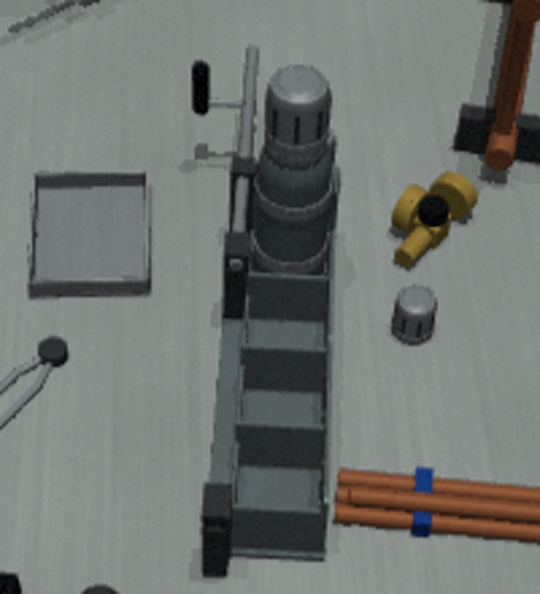

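View pics/c2.png

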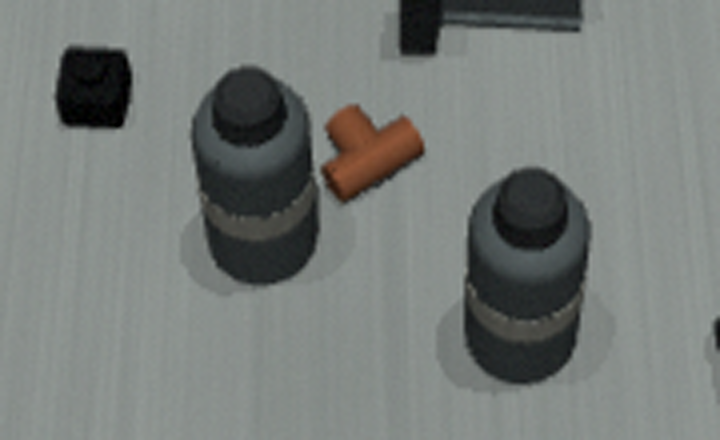

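The crops show the big ribbed cap on the tall cylinder at c1 (298,100), the keeper top at about (217,503), guide tops at (237,247) and (243,165), and the grip at (201,88). In c2 the two spare cap tops are at (248,92) and (531,192).

```bash
python3 - <<'E'
from h import *
f=load("side")
c1=lambda u,v:(225+u/2.7,110+v/2.7)
c2=lambda u,v:(200+u/4,310+v/4)
pts=[((-46,-163),c1(217,503),92),((-46,100),c1(237,247),92),((-46,196),c1(243,165),92),
 ((40,-157),c1(325,556),6),((0,150),c1(298,82),235)]
W=np.array([on(f,*p,z)[:2] for _,p,z in pts]); M=np.array([a for a,_,_ in pts],float)
mc,wc=M.mean(0),W.mean(0);A=M-mc;B=W-wc
th=np.arctan2((A[:,0]*B[:,1]-A[:,1]*B[:,0]).sum(),(A*B).sum())
R=np.array([[np.cos(th),-np.sin(th)],[np.sin(th),np.cos(th)]]);t=wc-R@mc
print("rack",t,np.degrees(th)); print("res",(W-(M@R.T+t)).round(1).tolist())
np.savez("rack.npz",R=R,t=t,th=th)
for n,p in dict(bay0=(0,50),bay1=(0,-30),bay2=(0,-110),neck=(0,150)).items(): print(n,(R@p+t).round(1))
for n,p,z in [("sA",c2(248,88),150),("sB",c2(531,188),150),("grip",c1(201,72),125),("tee",c2(375,150),11),("flint",c2(95,65),40)]:
  w=on(f,*p,z)[:2]; print(n,w.round(1),"rack:",(R.T@(w-t)).round(1))
for p in [(37,175),(145,175),(150,290),(32,292)]: print("tray",on(f,*c1(*p),22 ).round(1)[:2])
# scene view check
g=load("scene")
for p in [(274,330),(290,387)]: print("scene spare",on(g,p[0]/1.25,p[1]/1.25,150).round(1))
print("cap scene",on(g,509/1.25,233/1.25,235).round(1))
E
```

```text
rack [599.5252239   11.80072718] -4.790800909115328
res [[-0.5, -1.3], [0.4, -2.9], [0.8, 1.2], [-0.2, 3.6], [-0.6, -0.6]]
bay0 [603.7  61.6]
bay1 [597.  -18.1]
bay2 [590.3 -97.8]
neck [612.1 161.3]
sA [ 457.8 -261.2] rack: [-118.4 -283.8]
sB [ 584.3 -314.6] rack: [  12.1 -326.5]
grip [534.7 300.1] rack: [-88.7 281.9]
tee [ 514.1 -220.1] rack: [ -65.7 -238.2]
flint [ 371.3 -183.3] rack: [-211.2 -213.5]
tray [377.1 273.1]
tray [480.1 271.4]
tray [485.6 125.8]
tray [380.1 125.5]
scene spare [ 462.8 -264.3  150. ]
scene spare [ 587.8 -316.9  150. ]
cap scene [615.8 155.5 235. ]
```

```bash
python3 -m jog '[0.9,-3.5,0.2,-2.75,8.5, 0.9,-3.5,0.2,-2.75,8.5, 0.9,-3.5,0.2,-2.75,8.5, 0.9,-3.5,0.2,-2.75,8.5, 0.9,-3.5,0.2,-2.75,8.5, 0.9,-3.5,0.2,-2.75,8.5, 0.9,-3.5,0.2,-2.75,8.5, 0.9,-3.5,0.2,-2.75,8.5, 0.9,-3.5,0.2,-2.75,8.5, 0.9,-3.5,0.2,-2.75,8.5, 0.9,-3.5,0.2,-2.75,8.5, 0.9,-3.5,0.2,-2.75,8.5]'
python3 -m jog '[0.9,-3.5,0.2,-2.75,8.5, 0.9,-3.5,0.2,-2.75,8.5, 0.9,-3.5,0.2,-2.75,8.5, 0.9,-3.5,0.2,-2.75,8.5, 0.9,-3.5,0.2,-2.75,8.5, 0.9,-3.5,0.2,-2.75,8.5, 0.9,-3.5,0.2,-2.75,8.5, 0.9,-3.5,0.2,-2.75,8.5, 0.9,-3.5,0.2,-2.75,8.5, 0.9,-3.5,0.2,-2.75,8.5, 0.7,-3.4,0.2,-2.75,8.5, 0,0,0,0,8.5]'
python3 - <<'E'
from h import *
f=grab_frame("wrist");keep(f,"w");save(f,"w1.png");s=state();print(s["eef_pos"],s["tool_rot"],s["joint_positions"].round(2))
print(pix(f,[[460,-263,150],[586,-316,150]]))
E
```

```text
time: 1.1
eef_pos: [356.1, 151.6, 255.3]
tool_rot: [-2.767, 1.487, 0.0]
force: [1.3, 0.3, -0.1]
finger_gap: 84.9
gripper_force: 0.0
time: 2.1
eef_pos: [454.1, -235.0, 276.5]
tool_rot: [2.276, -2.163, -0.0]
force: [1.1, 1.0, 0.0]
finger_gap: 85.1
gripper_force: 0.0
[ 453.34114756 -232.95775055  276.21893648] [ 2.27882563 -2.16098253 -0.00253997] [-0.16  0.16 -0.19 -0.   -1.22  0.21]
[[311.54253641 200.35597754]
 [142.90308289 119.6546268 ]]
```

View pics/w1.png

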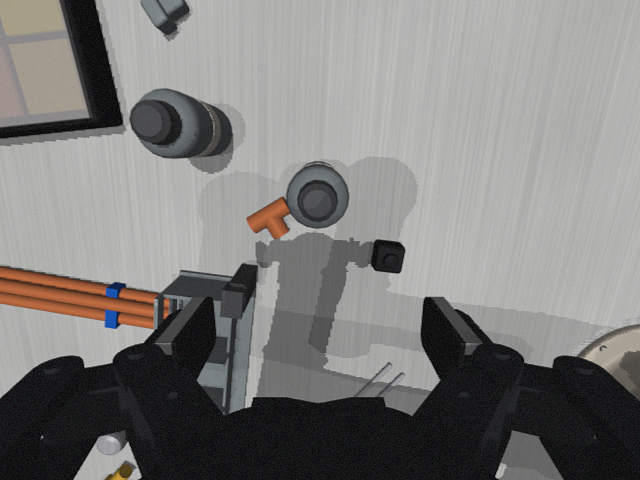

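The wrist view shows spare A's cap at (318,201) and spare B's at (152,121). The tee is at (268,217) and the flint box at (388,257).

```bash
python3 - <<'E'
from h import *
f=load("w");print(on(f,318,201,150),on(f,151,121,150),state()["eef_pos"])
E
```

```text
[ 454.95682019 -262.74919175  150.        ] [ 580.15750818 -315.36334283  150.        ] [ 453.34114756 -232.95775055  276.21893648]
```

```bash
python3 -m jog '[0.2,-1.5,-1,0,8.5, 0.2,-1.5,-2,0,8.5, 0,0,-2,0,8.5, 0,0,-2,0,8.5, 0,0,-2,0,8.5, 0,0,-2,0,8.5, 0,0,-2,0,8.5, 0,0,-2,0,8.5, 0,0,-1,0,8.5, 0,0,0,0,8.5, 0,0,0,0,8.5, 0,0,0,0,8.5]'
```

```text
time: 3.15
eef_pos: [458.3, -260.5, 118.5]
tool_rot: [-2.285, 2.154, -0.003]
force: [-0.0, -0.2, -0.9]
finger_gap: 84.7
gripper_force: 0.0
```

```bash
python3 -m jog '[0,-0.1,-0.3,0,8.5, 0,0,0,0,6, 0,0,0,0,5, 0,0,0,0,4, 0,0,0,0,3, 0,0,0,0,2, 0,0,0,0,2, 0,0,0,0,2, 0,0,0,0,2, 0,0,0,0,2, 0,0,0,0,2, 0,0,0,0,2]'
python3 -m jog '[0,0,0,0,2, 0,0,0.3,0,2, 0,0,1,0,2, 0,0,1.5,0,2, 0,0,2,0,2, 0,0,2,0,2, 0,0,2,0,2, 0,0,1,0,2, 0,0,0,0,2, 0,0,0,0,2]'
python3 - <<'E'
from h import *
f=grab_frame("side");keep(f,"s2");save(f,"s2.png",(180,400,150,420),2.2)
E
```

```text
time: 4.15
eef_pos: [456.8, -261.9, 115.7]
tool_rot: [2.285, -2.154, -0.0]
force: [-3.2, -0.9, 7.6]
finger_gap: 32.5
gripper_force: 60.0
time: 4.98
eef_pos: [457.0, -261.0, 211.7]
tool_rot: [-2.284, 2.156, 0.002]
force: [-0.7, 0.0, -5.9]
finger_gap: 33.0
gripper_force: 60.6
```

View pics/s2.png

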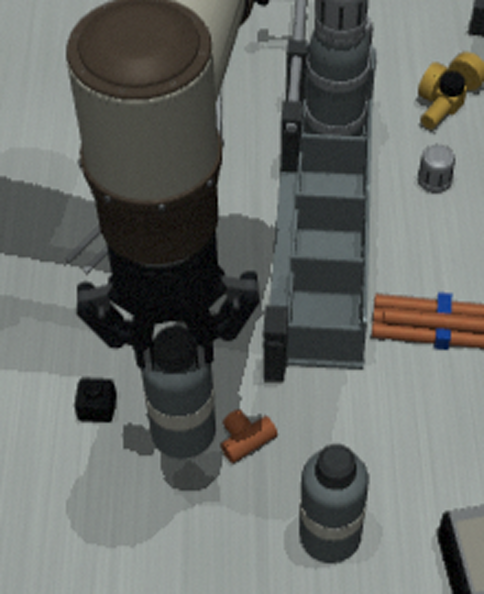

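Spare A is held upright at (180,370) in the crop, and B is untouched. Now carrying A to bay1.

```bash
python3 -m jog '[0,0,1.5,0,2, 0,0,1.5,0,2, 0.7,1.2,0,0,2, 1.3,2.3,0,0,2, 1.5,2.6,0,0,2, 1.5,2.6,0,0,2, 1.7,2.9,0,0,2, 1.7,2.9,0,0,2, 1.7,2.9,0,0,2, 1.5,2.6,0,0,2, 1.5,2.6,0,0,2, 0.9,1.7,0,0,2]'
python3 -m jog '[0,0,0,0,2, 0,0,0,0,2, 0,0,0,0,2]'
```

```text
time: 6.03
eef_pos: [597.9, -15.9, 239.5]
tool_rot: [2.285, -2.153, -0.004]
force: [0.1, 0.3, -5.1]
finger_gap: 32.5
gripper_force: 60.9
time: 6.28
eef_pos: [596.3, -18.8, 240.4]
tool_rot: [2.282, -2.154, -0.004]
force: [-0.4, -0.3, -6.0]
finger_gap: 32.3
gripper_force: 60.9
```

```bash
python3 -m jog '[0,0,-2,0,2, 0,0,-2,0,2, 0,0,-1.5,0,2, 0,0,-1,0,2, 0,0,-1,0,2, 0,0,0,0,2]'
python3 - <<'E'
from h import *
f=grab_frame("scene");save(f,"s3.png",(250,450,200,340),4);f=grab_frame("side");keep(f,"s3")
E
```

```text
time: 6.78
eef_pos: [595.9, -19.3, 165.0]
tool_rot: [2.281, -2.155, -0.004]
force: [-0.8, -0.4, -6.1]
finger_gap: 32.6
gripper_force: 60.9
```

View pics/s3.png

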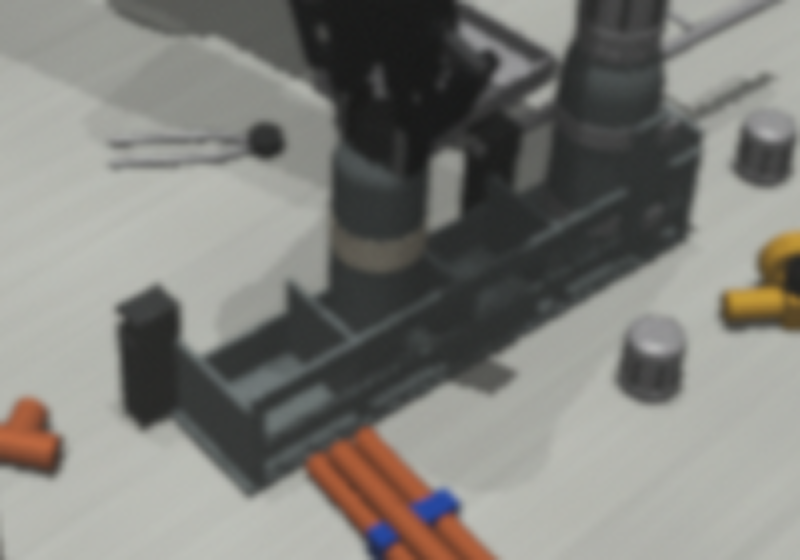

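A is in the middle bay without contact, at (375,240) between its dividers. I'll set it down.

```bash
python3 -m jog '[0,0,-1,0,2, 0,0,-1,0,2, 0,0,-0.8,0,2, 0,0,-0.6,0,2, 0,0,-0.5,0,2, 0,0,-0.2,0,2, 0,0,-0.1,0,2, 0,0,0,0,2, 0,0,0,0,2]'
```

```text
time: 7.63
eef_pos: [597.8, -18.5, 125.7]
tool_rot: [-2.285, 2.155, -0.001]
force: [-0.6, 0.5, -5.3]
finger_gap: 32.8
gripper_force: 60.9
```

```bash
python3 -m jog '[0,0,-0.2,0,2, 0,0,-0.2,0,2, 0,0,-0.1,0,2, 0,0,0,0,2, 0,0,0,0,2]'
```

```text
time: 8.05
eef_pos: [597.9, -18.4, 121.7]
tool_rot: [-2.285, 2.155, -0.002]
force: [-1.8, 0.8, 5.2]
finger_gap: 32.6
gripper_force: 62.1
```

```bash
python3 -m jog '[0,0,0,0,4, 0,0,0,0,6, 0,0,0,0,8, 0,0,0,0,8.5, 0,0,0,0,8.5, 0,0,1,0,8.5, 0,0,2,0,8.5, 0,0,3,0,8.5, 0,0,3,0,8.5, 0,0,3,0,8.5, 0,0,1,0,8.5, 0,-2,0,0,8.5]'
python3 -m jog '[-0.1,-2.5,0,0,8.5, -0.1,-2.5,0,0,8.5, -0.1,-2.5,0,0,8.5, -0.1,-2.5,0,0,8.5, -0.1,-2.5,0,0,8.5, -0.1,-2.5,0,0,8.5, -0.1,-2.5,0,0,8.5, -0.1,-2.5,0,0,8.5, -0.1,-2.5,0,0,8.5, -0.1,-2.5,0,0,8.5, 0,0,0,0,8.5, 0,0,0,0,8.5]'
python3 - <<'E'
from h import *
f=grab_frame("wrist");keep(f,"w2");save(f,"w2.png");s=state();print(s["eef_pos"],s["joint_positions"].round(2))
print(pix(f,[[583.5,-315.5,150],[597,-18,156]]))
E
```

```text
time: 9.05
eef_pos: [599.6, -36.6, 255.3]
tool_rot: [-2.284, 2.147, -0.009]
force: [0.4, -0.5, 0.4]
finger_gap: 85.1
gripper_force: 0.0
time: 10.05
eef_pos: [587.0, -289.7, 250.0]
tool_rot: [2.282, -2.159, -0.001]
force: [-0.4, 0.4, 0.9]
finger_gap: 85.0
gripper_force: 0.0
[ 587.13893971 -288.74993465  250.13221162] [-0.21  0.42  0.12 -0.   -1.26  0.27]
[[324.2827278  209.3536866 ]
 [290.25452596 531.058308  ]]
```

View pics/w2.png

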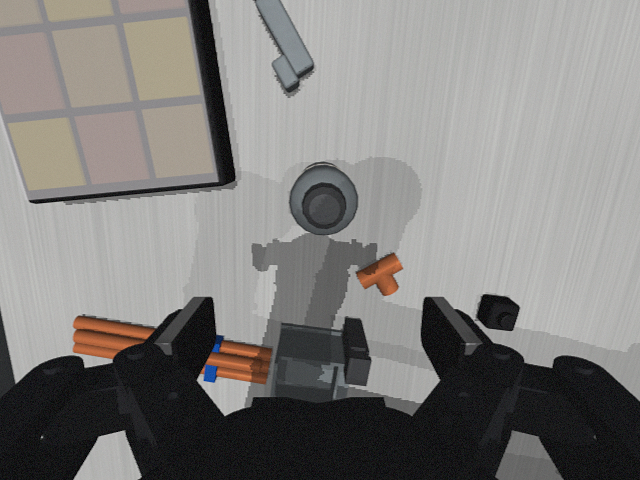

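B's cap is at (324,207), as predicted. I'll move over it and descend.

```bash
python3 -m jog '[-0.2,-1.2,0,0,8.5, -0.1,-1.5,-1,0,8.5, 0,0,-2,0,8.5, 0,0,-2,0,8.5, 0,0,-2,0,8.5, 0,0,-2,0,8.5, 0,0,-2,0,8.5, 0,0,-1.4,0,8.5, 0,0,-1,0,8.5, 0,0,0,0,8.5, 0,0,0,0,8.5, 0,0,0,0,8.5]'
python3 -m jog '[0,0,0,0,6, 0,0,0,0,5, 0,0,0,0,4, 0,0,0,0,3, 0,0,0,0,2, 0,0,0,0,2, 0,0,0,0,2, 0,0,0,0,2, 0,0,0,0,2]'
```

```text
time: 11.1
eef_pos: [585.1, -315.9, 117.4]
tool_rot: [-2.285, 2.155, -0.003]
force: [1.0, -0.4, 0.3]
finger_gap: 84.9
gripper_force: 0.0
time: 11.85
eef_pos: [584.5, -315.7, 117.1]
tool_rot: [2.285, -2.156, 0.001]
force: [-1.6, 0.2, 4.7]
finger_gap: 32.7
gripper_force: 60.5
```

```bash
python3 -m jog '[0,0,0.5,0,2, 0,0,1,0,2, 0,0,2,0,2, 0,0,2,0,2, 0,0,2.5,0,2, 0,0,2.5,0,2, 0,0,1.8,0,2, 0,1.2,0,0,2, 0,2,0,0,2, 0,2.3,0,0,2, 0.2,2.3,0,0,2, 0.2,2.3,0,0,2]'
python3 -m jog '[0.2,2.3,0,0,2, 0,2.3,0,0,2, 0,2.3,0,0,2, 0,2,0,0,2, 0,1.6,0,0,2, 0,1.2,0,0,2, 0,0,0,0,2, 0,0,0,0,2, 0,0,0,0,2]'
```

```text
time: 12.85
eef_pos: [587.1, -212.5, 236.9]
tool_rot: [2.283, -2.156, -0.007]
force: [-0.2, 0.5, -5.7]
finger_gap: 32.7
gripper_force: 60.5
time: 13.6
eef_pos: [590.0, -97.6, 238.6]
tool_rot: [2.284, -2.156, -0.002]
force: [0.5, -0.1, -6.4]
finger_gap: 32.6
gripper_force: 60.4
```

Target TCP z is 123.

```bash
python3 -m jog '[0,0,-2,0,2, 0,0,-2,0,2, 0,0,-2,0,2, 0,0,-1.5,0,2, 0,0,-1,0,2, 0,0,-0.8,0,2, 0,0,0,0,2]'
python3 -m jog '[0,0,-0.7,0,2, 0,0,-0.5,0,2, 0,0,-0.4,0,2, 0,0,-0.2,0,2, 0,0,-0.2,0,2, 0,0,-0.1,0,2, 0,0,0,0,2, 0,0,0,0,2]'
```

```text
time: 14.18
eef_pos: [589.5, -98.0, 144.5]
tool_rot: [2.282, -2.156, -0.004]
force: [0.1, 0.2, -6.3]
finger_gap: 32.8
gripper_force: 60.4
time: 14.85
eef_pos: [590.6, -97.5, 125.5]
tool_rot: [-2.285, 2.156, -0.001]
force: [0.6, -0.1, -6.2]
finger_gap: 32.6
gripper_force: 60.6
```

```bash
python3 -m jog '[0,0,-0.2,0,2, 0,0,-0.2,0,2, 0,0,0,0,2, 0,0,0,0,2]'
```

```text
time: 15.18
eef_pos: [591.0, -97.6, 123.1]
tool_rot: [-2.285, 2.155, -0.003]
force: [-2.1, 0.0, 4.4]
finger_gap: 32.4
gripper_force: 61.7
```

```bash
python3 -m jog '[0,0,0,0,4, 0,0,0,0,6, 0,0,0,0,8, 0,0,0,0,8.5, 0,0,0,0,8.5, 0,0,1,0,8.5, 0,0,2,0,8.5, 0,0,3,0,8.5, 0,0,3,0,8.5, -1,0,3,0,8.5, -1.5,0,1.5,0,8.5, -1.5,0,0,0,8.5]'
python3 -m jog '[-1,2,0,5,8.5, -1,2.4,0,5,8.5, -0.6,2.4,0,5,8.5, -0.5,2.4,0,5,8.5, -0.5,2.4,0,5,8.5, -0.4,2.4,0,5,8.5, 0,2.4,0,5,8.5, 0,2.4,0,5,8.5, 0,2.4,0,5,8.5, 0,2.4,0,5,8.5, 0,2.4,0,5,8.5, 0,2.4,0,5,8.5]'
python3 -m jog '[0,2.4,0,5,8.5, 0,2.4,0,5,8.5, 0,2.4,0,5,8.5, 0,2.4,0,5,8.5, 0,2,-1,4.6,8.5, 0,0,-1,0,8.5, 0,0,0,0,8.5, 0,0,0,0,8.5]'
python3 - <<'E'
from h import *
f=grab_frame("wrist");keep(f,"w3");save(f,"w3.png");s=state();print(s["eef_pos"],s["tool_rot"],s["joint_positions"].round(2))
f2=grab_frame("side");keep(f2,"s4");print(pix(f,[[534.7,300,125]]))
a,b=(np.vstack([f["img"],f2["img"]])).shape[:2]
cv2.imwrite("pics/w3.png",cv2.resize(np.hstack([f["img"],f2["img"]])[:,:,::-1],(800,300)))
E
```

```text
time: 16.18
eef_pos: [552.4, -97.8, 261.8]
tool_rot: [-2.281, 2.151, -0.012]
force: [-0.0, -1.0, -0.1]
finger_gap: 85.3
gripper_force: 0.0
time: 17.18
eef_pos: [510.4, 187.7, 257.3]
tool_rot: [-3.058, 0.718, -0.002]
force: [-0.2, 0.0, -0.3]
finger_gap: 85.0
gripper_force: 0.0
time: 17.85
eef_pos: [510.1, 301.9, 236.1]
tool_rot: [3.14, -0.058, -0.002]
force: [0.1, 0.2, -0.2]
finger_gap: 85.5
gripper_force: 0.0
[510.54095367 301.80320348 236.8201996 ] [ 3.14072244e+00 -5.84243358e-02  4.93534326e-04] [ 0.81  0.33 -0.07  0.   -1.18  0.73]
[[318.78050655 207.15045176]]
```

View pics/w3.png

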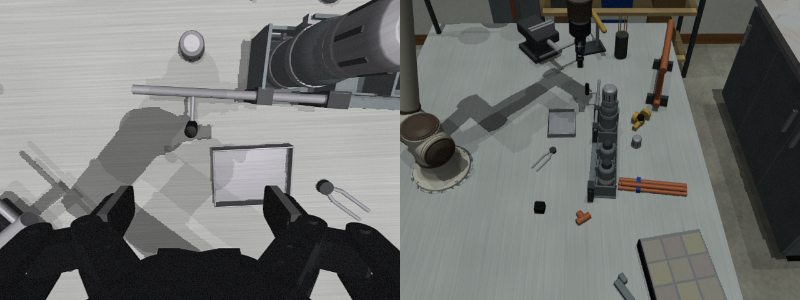

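In the left half (wrist view), the handle's top is at (191,130), which is full-size pixel (306,208). Both spares stand in the rack in the side view.

```bash
python3 - <<'E'
from h import *
f=load("w3");im=f["img"];g=im[180:235,280:330].max(2)
m=(g<45).astype(np.uint8);n,l,st,c=cv2.connectedComponentsWithStats(m);print(st,c+[280,180])
print(on(f,306,205,125)); r=np.load("rack.npz");R,t=r["R"],r["t"]
print((R.T@(on(f,306,205,125)[:2]-t)))
E
```

```text
[[   0    0   50   55 2466]
 [  15   13   21   28  283]
 [  28   35    1    1    1]] [[304.44687753 207.1431468 ]
 [304.95053004 205.72438163]
 [308.         215.        ]]
[536.65081343 309.34238044 125.        ]
[-87.5047844  291.25099076]
```

```bash
python3 -m jog '[1,0.2,0,-2.7,8.5, 1.3,0.3,0,0,8.5, 0,0,-2,0,8.5, 0,0,-2.5,0,8.5, 0,0,-2.5,0,8.5, 0,0,-2.5,0,8.5, 0,0,-2.5,0,8.5, 0,0,-2,0,8.5, 0,0,-1.7,0,8.5, 0,0,0,0,8.5, 0,0,0,0,8.5]'
python3 -m jog '[0,0,0,0,6, 0,0,0,0,4, 0,0,0,0,3, 0,0,0,0,2.6, 0,0,0,0,2.6, 0,0,0,0,2.6, 0,0,0,0,2.6]'
python3 - <<'E'
from h import *
f=grab_frame("side");keep(f,"s5");save(f,"s5.png",(240,400,70,270),3)
E
```

```text
time: 18.87
eef_pos: [533.8, 306.8, 79.6]
tool_rot: [3.138, -0.132, -0.0]
force: [0.2, 0.5, 0.0]
finger_gap: 85.2
gripper_force: 0.0
time: 19.45
eef_pos: [533.4, 307.6, 79.5]
tool_rot: [-3.139, 0.131, -0.0]
force: [0.1, 1.2, -0.8]
finger_gap: 25.8
gripper_force: 0.0
```

View pics/s5.png

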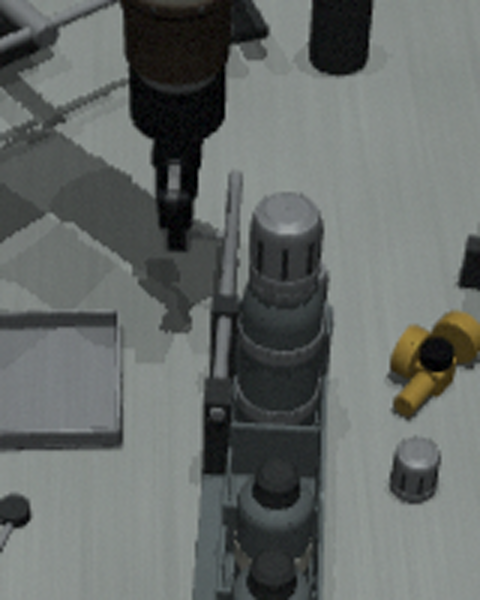

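The closed fingers are around the handle at (175,235), and both spares stand. Now pushing along the rack's -y.

```bash
python3 -m jog '[-0.07,-0.8,0,0,2.6, -0.13,-1.5,0,0,2.6, -0.13,-1.5,0,0,2.6, -0.13,-1.5,0,0,2.6, -0.13,-1.5,0,0,2.6, -0.13,-1.5,0,0,2.6, -0.13,-1.5,0,0,2.6, -0.13,-1.5,0,0,2.6, -0.13,-1.5,0,0,2.6, -0.13,-1.5,0,0,2.6, -0.13,-1.5,0,0,2.6, -0.13,-1.5,0,0,2.6]'
python3 -m jog '[-0.13,-1.5,0,0,2.6, -0.13,-1.5,0,0,2.6, -0.13,-1.5,0,0,2.6, -0.08,-1,0,0,2.6, 0,0,0,0,2.6]'
```

```text
time: 20.5
eef_pos: [518.4, 133.1, 79.5]
tool_rot: [-3.139, 0.131, -0.001]
force: [2.2, 2.3, -0.4]
finger_gap: 26.3
gripper_force: 1.3
time: 20.92
eef_pos: [512.0, 76.8, 79.0]
tool_rot: [3.137, -0.135, -0.005]
force: [0.6, -0.8, 0.3]
finger_gap: 26.1
gripper_force: 0.0
```

```bash
python3 -m jog '[-0.04,-0.5,0,0,2.6, -0.04,-0.5,0,0,2.6, -0.04,-0.5,0,0,2.6, -0.04,-0.5,0,0,2.6, 0,0,0,0,2.6]'
python3 -m jog '[-0.03,-0.4,0,0,2.6, -0.03,-0.4,0,0,2.6, 0,0,0,0,2.6]'
```

```text
time: 21.33
eef_pos: [511.7, 58.7, 79.1]
tool_rot: [3.138, -0.131, -0.001]
force: [0.8, -0.4, 0.1]
finger_gap: 26.4
gripper_force: 0.0
time: 21.58
eef_pos: [511.6, 52.5, 79.2]
tool_rot: [-3.136, 0.132, -0.001]
force: [-2.2, 7.7, -1.3]
finger_gap: 25.8
gripper_force: 3.6
```

```bash
python3 -m jog '[-0.03,-0.3,0,0,2.6, 0,0,0,0,2.6]'
python3 -m jog '[-0.03,-0.3,0,0,2.6, 0,0,0,0,2.6]'
```

```text
time: 21.75
eef_pos: [511.7, 52.3, 79.2]
tool_rot: [-3.132, 0.131, -0.004]
force: [-5.9, 19.3, -0.8]
finger_gap: 26.3
gripper_force: 9.4
time: 21.92
eef_pos: [511.8, 52.1, 79.2]
tool_rot: [-3.129, 0.13, -0.007]
force: [-8.5, 31.2, -2.3]
finger_gap: 26.3
gripper_force: 15.2
```

It is hard against a stop: travel is about 251 mm, and the keeper mouth would imply a negative start value. I'll back off, lift and check.

```bash
python3 -m jog '[0.05,0.6,0,0,2.6, 0.02,0.3,0,0,3.5, 0,0,0,0,4.5, 0,0,0,0,4.5, 0,0,2,0,4.5, 0,0,3,0,4.5, -0.5,0,3,0,4.5, -1,0,3,0,4.5, -1,0,3,0,4.5, -1,0,3,0,4.5, -1,0,2,0,4.5, 0,0,0,0,4.5]'
python3 - <<'E'
from h import *
f=grab_frame("side");keep(f,"s6");g=grab_frame("scene");keep(g,"g6");print(state()["joint_positions"].round(2))
a=cv2.resize(f["img"][100:340,230:400],None,fx=2.3,fy=2.3,interpolation=2);b=cv2.resize(g["img"][170:330,260:440],None,fx=2.2,fy=2.2,interpolation=2)
o=np.zeros((600,800,3),np.uint8);o[:a.shape[0],:a.shape[1]]=a;o[:b.shape[0],400:400+b.shape[1]]=b
cv2.imwrite("pics/s6.png",o[:,:,::-1])
E
```

```text
time: 22.92
eef_pos: [467.5, 53.8, 274.5]
tool_rot: [-3.136, 0.131, -0.015]
force: [-0.2, 0.6, 1.4]
finger_gap: 45.1
gripper_force: 0.0
[ 0.46  0.09 -0.29 -0.   -1.19  1.02]
```

View pics/s6.png

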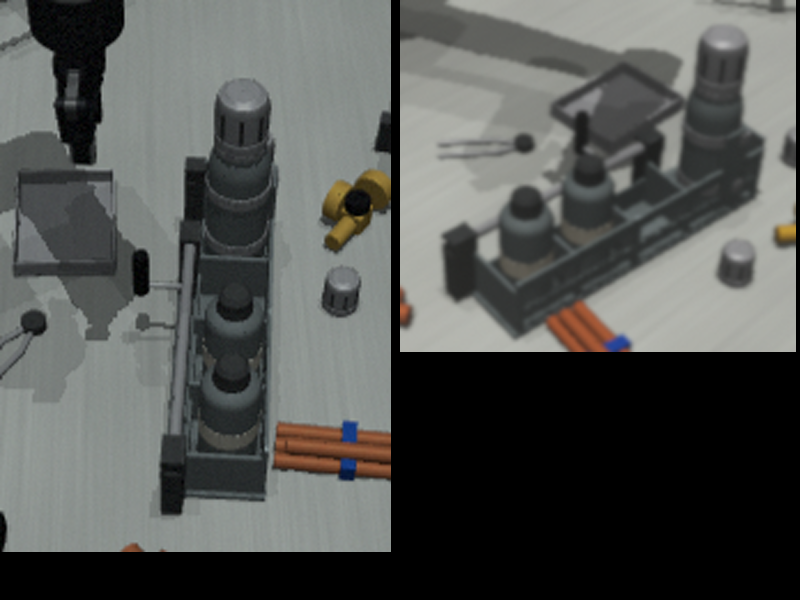

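The bar's tip is in the keeper at left-panel (173,450) and both spares stand behind it. The tall cylinder's cap is at (243,100). Next I approach the cap and centre on it with the wrist view.

```bash
python3 -m jog '[0,1.5,2,0,8.5, 1,2,2,0,8.5, 2,2,1,0,8.5, 2.5,2,0,0,8.5, 2.5,2,0,0,8.5, 2,1,0,0,8.5, 0,0,0,0,8.5, 0,0,0,0,8.5, 0,0,0,0,8.5]'
python3 - <<'E'
from h import *
f=grab_frame("wrist");keep(f,"w7");save(f,"w7.png");s=state();print(s["eef_pos"],s["joint_positions"].round(2))
print(pix(f,[[612,161,235],[612,161,173]]))
E
```

```text
time: 23.77
eef_pos: [566.1, 158.7, 317.6]
tool_rot: [3.137, -0.132, -0.005]
force: [-1.0, -1.1, 0.1]
finger_gap: 85.0
gripper_force: 0.0
[565.99125304 158.59734039 318.37385873] [ 0.55  0.28  0.07 -0.   -1.36  0.94]
[[307.69591306 182.08571836]
 [309.67675006 174.60279261]]
```

View pics/w7.png

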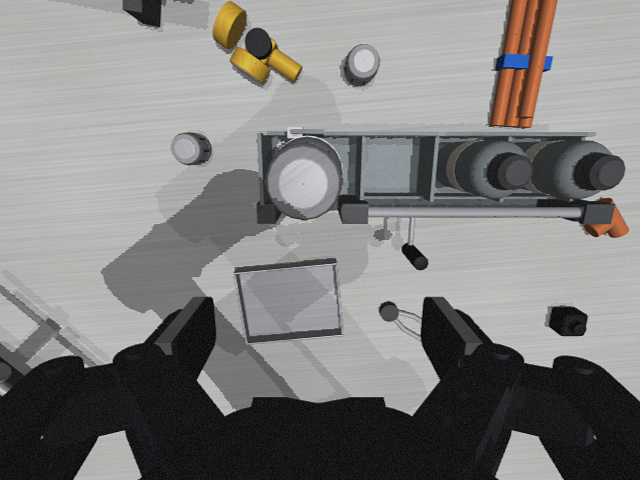

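The cap's top centre dot is at (304,183), against a predicted (308,182), so its axis is at about (612,162). I'll go over it and wind the wrist back by 211°.

```bash
python3 -m jog '[1.6,0.1,0,-7,8.5, 1.5,0.1,0,-7,8.5, 1.5,0.1,0,-7,8.5, 0,0,0,-7,8.5, 0,0,0,-7,8.5, 0,0,0,-7,8.5, 0,0,0,-7,8.5, 0,0,0,-7,8.5, 0,0,0,-7,8.5, 0,0,0,-7,8.5, 0,0,0,-7,8.5, 0,0,0,-7,8.5]' >/dev/null
python3 -m jog '[0,0,0,-7,8.5, 0,0,0,-7,8.5, 0,0,0,-7,8.5, 0,0,0,-7,8.5, 0,0,0,-7,8.5, 0,0,0,-7,8.5, 0,0,0,-7,8.5, 0,0,0,-7,8.5, 0,0,0,-7,8.5, 0,0,0,-7,8.5, 0,0,0,-7,8.5, 0,0,0,-7,8.5]' >/dev/null
python3 -m jog '[0,0,0,-7,8.5, 0,0,0,-7,8.5, 0,0,0,-7,8.5, 0,0,0,-7,8.5, 0,0,0,-7,8.5, 0,0,0,-7,8.5, 0,0,0,0,8.5, 0,0,0,0,8.5, 0,0,0,0,8.5]'
python3 -c "
from h import *
s=state();print(s['eef_pos'],s['joint_positions'].round(2))
f=grab_frame('wrist');keep(f,'w8');print(pix(f,[[612,162,235]]));print(cv2.HoughCircles(cv2.GaussianBlur(cv2.cvtColor(f['img'],7),(5,5),0),3,1,60,param1=80,param2=25,minRadius=28,maxRadius=50))"
```

```text
time: 26.57
eef_pos: [612.2, 162.1, 319.7]
tool_rot: [0.935, 2.999, 0.001]
force: [0.7, -0.3, 0.5]
finger_gap: 85.0
gripper_force: 0.0
[612.23929077 162.08456576 319.69573166] [ 0.51  0.36  0.18 -0.   -1.4  -2.69]
[[318.2664241  250.00418335]]
[[[245.5 236.5  39.4]
  [316.5 206.5  49.4]
  [181.5 292.5  36. ]
  [117.5 337.5  42.7]]]
```

```bash
python3 -m jog '[0,0,-2,0,8.5, 0,0,-2,0,8.5, 0,0,-2,0,8.5, 0,0,-2,0,8.5, 0,0,-2,0,8.5, 0,0,-1.3,0,8.5, 0,0,-1,0,8.5, 0,0,0,0,8.5, 0,0,0,0,8.5]'
python3 -m jog '[0,0,0,0,7, 0,0,0,0,6, 0,0,0,0,5.5, 0,0,0,0,5, 0,0,0,0,4, 0,0,0,0,4, 0,0,0,0,4, 0,0,0,0,4, 0,0,0,0,4]'
```

```text
time: 27.37
eef_pos: [612.8, 162.4, 196.4]
tool_rot: [0.937, 2.998, -0.001]
force: [-0.4, 0.3, 0.1]
finger_gap: 84.9
gripper_force: 0.0
time: 28.12
eef_pos: [613.1, 162.5, 197.7]
tool_rot: [0.938, 2.997, 0.001]
force: [-1.5, -0.2, 6.7]
finger_gap: 51.3
gripper_force: 62.1
```

```bash
python3 -m jog '[0,0,0.013,7,4, 0,0,0.013,7,4, 0,0,0.013,7,4, 0,0,0.013,7,4, 0,0,0.014,7,4, 0,0,0.014,7,4, 0,0,0.014,7,4, 0,0,0.014,7,4, 0,0,0.014,7,4, 0,0,0.014,7,4, 0,0,0.014,7,4, 0,0,0.014,7,4]'; python3 -c "
from h import *
s=state();print(s['ft_torque'],s['joint_positions'].round(2))"
```

```text
time: 29.12
eef_pos: [613.6, 164.6, 199.4]
tool_rot: [-1.315, 2.847, 0.003]
force: [-1.8, 6.0, 4.6]
finger_gap: 51.7
gripper_force: 62.1
[ 1.7823304   0.55421463 -0.2139513 ] [ 0.52  0.42 -0.02 -0.   -1.13 -1.22]
```

```bash
python3 -m jog '[0,0,0.013,7,4, 0,0,0.013,7,4, 0,0,0.013,7,4, 0,0,0.013,7,4, 0,0,0.014,7,4, 0,0,0.014,7,4, 0,0,0.014,7,4, 0,0,0.014,7,4, 0,0,0.014,7,4, 0,0,0.014,7,4, 0,0,0.014,7,4, 0,0,0.014,7,4]'
python3 -m jog '[0,0,0.013,7,4, 0,0,0.013,7,4, 0,0,0.013,7,4, 0,0,0.013,7,4, 0,0,0.014,7,4, 0,0,0.014,7,4, 0,0,0.014,7,4, 0,0,0.014,7,4, 0,0,0.014,7,4, 0,0,0.014,7,4, 0,0,0.014,7,4, 0,0,0.014,7,4]'
python3 -m jog '[0,0,0.013,7,4, 0,0,0.013,7,4, 0,0,0.013,7,4, 0,0,0.013,7,4, 0,0,0.014,7,4, 0,0,0.014,7,4, 0,0,0.014,7,4, 0,0,0.014,7,4, 0,0,0.014,7,4, 0,0,0,0,4, 0,0,0,0,4]'; python3 -c "
from h import *
s=state();print(s['ft_torque'],s['joint_positions'].round(2))"
```

```text
time: 30.12
eef_pos: [611.7, 164.8, 200.9]
tool_rot: [-2.884, 1.237, 0.002]
force: [-6.9, 7.6, 8.4]
finger_gap: 51.4
gripper_force: 62.4
time: 31.12
eef_pos: [611.5, 163.3, 202.5]
tool_rot: [-2.973, -1.011, 0.001]
force: [-5.7, 2.1, 7.6]
finger_gap: 51.6
gripper_force: 62.4
time: 32.03
eef_pos: [613.2, 162.7, 203.9]
tool_rot: [2.013, 2.41, 0.003]
force: [-1.0, -0.1, 6.2]
finger_gap: 51.4
gripper_force: 62.3
[-0.06092502  0.34319842  0.06207049] [ 0.51  0.42 -0.01  0.   -1.14  2.81]
```

```bash
python3 -m jog '[0,0,0,0,6, 0,0,0,0,8, 0,0,0,0,8.5, 0,0,0,0,8.5, 0,0,0,-7,8.5, 0,0,0,-7,8.5, 0,0,0,-7,8.5, 0,0,0,-7,8.5, 0,0,0,-7,8.5, 0,0,0,-7,8.5, 0,0,0,-7,8.5, 0,0,0,-7,8.5]' >/dev/null
python3 -m jog '[0,0,0,-7,8.5, 0,0,0,-7,8.5, 0,0,0,-7,8.5, 0,0,0,-7,8.5, 0,0,0,-7,8.5, 0,0,0,-7,8.5, 0,0,0,-7,8.5, 0,0,0,-7,8.5, 0,0,0,-7,8.5, 0,0,0,-7,8.5, 0,0,0,-7,8.5, 0,0,0,-7,8.5]'
python3 -m jog '[0,0,0,-7,8.5, 0,0,0,-7,8.5, 0,0,0,-7,8.5, 0,0,0,-7,8.5, 0,0,0,-7,8.5, 0,0,0,-7,8.5, 0,0,0,-7,8.5, 0,0,0,-7,8.5, 0,0,0,-7,8.5, 0,0,0,-7,8.5, 0,0,0,-7,8.5, 0,0,0,-7,8.5]' >/dev/null
python3 -m jog '[0,0,0,-7,8.5, 0,0,0,-7,8.5, 0,0,0,-7,8.5, 0,0,0,-7,8.5, 0,0,0,-7,8.5, 0,0,0,-7,8.5, 0,0,0,-7,8.5, 0,0,0,-7,8.5, 0,0,0,-7,8.5, 0,0,0,-7,8.5, 0,0,0,-7,8.5, 0,0,0,-7,8.5]'
python3 -m jog '[0,0,0,-7,8.5, 0,0,0,0,8.5, 0,0,0,0,7, 0,0,0,0,6, 0,0,0,0,5, 0,0,0,0,4, 0,0,0,0,4, 0,0,0,0,4, 0,0,0,0,4, 0,0,0,0,4]'; python3 -c "
from h import *
s=state();print(s['ft_torque'],s['joint_positions'].round(2))"
```

```text
time: 34.03
eef_pos: [612.5, 162.4, 202.0]
tool_rot: [2.951, -1.078, -0.001]
force: [-0.3, 0.2, 0.6]
finger_gap: 84.9
gripper_force: 0.0
time: 36.03
eef_pos: [612.5, 162.4, 202.0]
tool_rot: [-0.763, -3.047, 0.0]
force: [-0.1, 0.2, 0.8]
finger_gap: 85.0
gripper_force: 0.0
time: 36.87
eef_pos: [612.8, 162.5, 202.9]
tool_rot: [0.938, 2.998, 0.0]
force: [-0.2, -0.6, 1.9]
finger_gap: 51.5
gripper_force: 62.3
[-0.13171562  0.05025593 -0.00519613] [ 0.51  0.42 -0.01  0.   -1.14 -2.69]
```

Second stroke, followed by the rewind.

```bash
python3 -m jog '[0,0,0.013,7,4, 0,0,0.013,7,4, 0,0,0.013,7,4, 0,0,0.013,7,4, 0,0,0.014,7,4, 0,0,0.014,7,4, 0,0,0.014,7,4, 0,0,0.014,7,4, 0,0,0.014,7,4, 0,0,0.014,7,4, 0,0,0.014,7,4, 0,0,0.014,7,4]'
python3 -m jog '[0,0,0.013,7,4, 0,0,0.013,7,4, 0,0,0.013,7,4, 0,0,0.013,7,4, 0,0,0.014,7,4, 0,0,0.014,7,4, 0,0,0.014,7,4, 0,0,0.014,7,4, 0,0,0.014,7,4, 0,0,0.014,7,4, 0,0,0.014,7,4, 0,0,0.014,7,4]' | grep for
python3 -m jog '[0,0,0.013,7,4, 0,0,0.013,7,4, 0,0,0.013,7,4, 0,0,0.013,7,4, 0,0,0.014,7,4, 0,0,0.014,7,4, 0,0,0.014,7,4, 0,0,0.014,7,4, 0,0,0.014,7,4, 0,0,0.014,7,4, 0,0,0.014,7,4, 0,0,0.014,7,4]' | grep for
python3 -m jog '[0,0,0.013,7,4, 0,0,0.013,7,4, 0,0,0.013,7,4, 0,0,0.013,7,4, 0,0,0.014,7,4, 0,0,0.014,7,4, 0,0,0.014,7,4, 0,0,0.014,7,4, 0,0,0.014,7,4, 0,0,0,0,4, 0,0,0,0,4]'; python3 -c "
from h import *
s=state();print(s['ft_torque'],s['joint_positions'].round(2));f=grab_frame('side');keep(f,'s9')"
```

```text
time: 37.87
eef_pos: [613.2, 164.1, 204.5]
tool_rot: [-1.316, 2.849, 0.003]
force: [0.2, 4.9, 1.5]
finger_gap: 51.3
gripper_force: 62.3
force: [-1.9, 2.9, 2.1]
gripper_force: 62.4
force: [-2.3, 1.0, 3.3]
gripper_force: 62.5
time: 40.78
eef_pos: [612.9, 162.7, 209.0]
tool_rot: [2.017, 2.407, 0.002]
force: [-0.1, 0.0, 3.1]
finger_gap: 51.7
gripper_force: 62.5
[0.14546575 0.02201839 0.06096586] [ 0.51  0.41 -0.    0.   -1.15  2.8 ]
```

```bash
python3 -m jog '[0,0,0,0,6, 0,0,0,0,8, 0,0,0,0,8.5, 0,0,0,0,8.5, 0,0,0,-7,8.5, 0,0,0,-7,8.5, 0,0,0,-7,8.5, 0,0,0,-7,8.5, 0,0,0,-7,8.5, 0,0,0,-7,8.5, 0,0,0,-7,8.5, 0,0,0,-7,8.5]' >/dev/null
python3 -m jog '[0,0,0,-7,8.5, 0,0,0,-7,8.5, 0,0,0,-7,8.5, 0,0,0,-7,8.5, 0,0,0,-7,8.5, 0,0,0,-7,8.5, 0,0,0,-7,8.5, 0,0,0,-7,8.5, 0,0,0,-7,8.5, 0,0,0,-7,8.5, 0,0,0,-7,8.5, 0,0,0,-7,8.5]' >/dev/null
python3 -m jog '[0,0,0,-7,8.5, 0,0,0,-7,8.5, 0,0,0,-7,8.5, 0,0,0,-7,8.5, 0,0,0,-7,8.5, 0,0,0,-7,8.5, 0,0,0,-7,8.5, 0,0,0,-7,8.5, 0,0,0,-7,8.5, 0,0,0,-7,8.5, 0,0,0,-7,8.5, 0,0,0,-7,8.5]' >/dev/null
python3 -m jog '[0,0,0,-7,8.5, 0,0,0,-7,8.5, 0,0,0,-7,8.5, 0,0,0,-7,8.5, 0,0,0,-7,8.5, 0,0,0,-7,8.5, 0,0,0,-7,8.5, 0,0,0,-7,8.5, 0,0,0,-7,8.5, 0,0,0,-7,8.5, 0,0,0,-7,8.5, 0,0,0,-7,8.5]'
python3 -m jog '[0,0,0,-7,8.5, 0,0,0,0,8.5, 0,0,0,0,7, 0,0,0,0,6, 0,0,0,0,5, 0,0,0,0,4, 0,0,0,0,4, 0,0,0,0,4, 0,0,0,0,4, 0,0,0,0,4]'; python3 -c "
from h import *
s=state();print(s['ft_torque'],s['joint_positions'].round(2))"
```

```text
time: 44.83
eef_pos: [612.4, 162.5, 208.2]
tool_rot: [-0.764, -3.047, 0.0]
force: [-0.3, -1.2, -0.1]
finger_gap: 84.6
gripper_force: 0.0
time: 45.67
eef_pos: [612.8, 162.6, 208.9]
tool_rot: [0.938, 2.998, 0.001]
force: [0.5, 0.5, 1.7]
finger_gap: 51.4
gripper_force: 62.3
[0.0886652  0.11320683 0.03540051] [ 0.51  0.41 -0.    0.   -1.15 -2.69]
```

```bash
python3 -m jog '[0,0,0.013,7,4, 0,0,0.013,7,4, 0,0,0.013,7,4, 0,0,0.013,7,4, 0,0,0.014,7,4, 0,0,0.014,7,4, 0,0,0.014,7,4, 0,0,0.014,7,4, 0,0,0.014,7,4, 0,0,0.014,7,4, 0,0,0.014,7,4, 0,0,0.014,7,4]' | grep for
python3 -m jog '[0,0,0.013,7,4, 0,0,0.013,7,4, 0,0,0.013,7,4, 0,0,0.013,7,4, 0,0,0.014,7,4, 0,0,0.014,7,4, 0,0,0.014,7,4, 0,0,0.014,7,4, 0,0,0.014,7,4, 0,0,0.014,7,4, 0,0,0.014,7,4, 0,0,0.014,7,4]' | grep for
python3 -m jog '[0,0,0.013,7,4, 0,0,0.013,7,4, 0,0,0.013,7,4, 0,0,0.013,7,4, 0,0,0.014,7,4, 0,0,0.014,7,4, 0,0,0.014,7,4, 0,0,0.014,7,4, 0,0,0.014,7,4, 0,0,0.014,7,4, 0,0,0.014,7,4, 0,0,0.014,7,4]' | grep for
python3 -m jog '[0,0,0.013,7,4, 0,0,0.013,7,4, 0,0,0.013,7,4, 0,0,0.013,7,4, 0,0,0.014,7,4, 0,0,0.014,7,4, 0,0,0.014,7,4, 0,0,0.014,7,4, 0,0,0.014,7,4, 0,0,0,0,4]'
python3 -m jog '[0,0,0.2,0,4, 0,0,0.3,0,4, 0,0,0.5,0,4, 0,0,0,0,4]'
```

```text
force: [-0.5, 3.2, 1.6]
gripper_force: 62.3
force: [-1.4, 4.0, 2.0]
gripper_force: 62.4
force: [-1.8, 3.0, 2.5]
gripper_force: 62.4
time: 49.5
eef_pos: [612.7, 162.7, 215.1]
tool_rot: [2.011, 2.413, 0.001]
force: [-0.2, 0.8, 2.8]
finger_gap: 51.5
gripper_force: 62.5
time: 49.83
eef_pos: [613.0, 162.4, 225.6]
tool_rot: [2.015, 2.409, 0.001]
force: [-0.3, 0.6, -0.7]
finger_gap: 51.9
gripper_force: 62.5
```

Free of the thread. I'll lift clear and re-measure the tray.

```bash
python3 -m jog '[0,0,1,0,4, 0,0,1.5,0,4, 0,0,1.5,0,4, 0,0,1.5,0,4, 0,0,1.5,0,4, 0,0,1,0,4, 0,0,0,0,4, 0,0,0,0,4, 0,0,0,0,4]'
python3 - <<'E'
from h import *
f=grab_frame("side");keep(f,"s10");save(f,"s10.png",(210,410,110,330),2.7)
E
```

```text
time: 50.58
eef_pos: [612.1, 162.4, 303.7]
tool_rot: [-2.014, -2.409, 0.002]
force: [0.3, 0.3, -1.5]
finger_gap: 51.3
gripper_force: 62.6
```

View pics/s10.png

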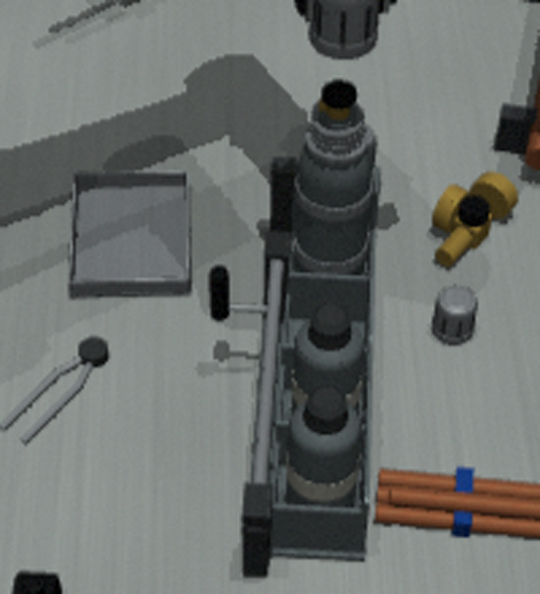

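The cap is held at (343,30), the valve is bare, and the spares and bar are still in place. The tray, with corners (76,175) to (190,292), hasn't moved, and its centre is at about (430,203). Carrying the cap there.

```bash
python3 -m jog '[-1,0.2,0,0,4, -1.7,0.4,0,0,4, -2,0.5,0,0,4, -2.2,0.5,0,0,4, -2.3,0.5,0,0,4, -2.3,0.5,0,0,4, -2.2,0.5,0,0,4, -2,0.4,0,0,4, -1.5,0.4,0,0,4, -1,0.2,0,0,4, 0,0,0,0,4, 0,0,0,0,4]'
python3 -m jog '[0,0,-1,0,4, 0,0,-2.5,0,4, 0,0,-3,0,4, 0,0,-3,0,4, 0,0,-3,0,4, 0,0,-3,0,4, 0,0,-2.5,0,4, 0,0,-2,0,4, 0,0,-1.5,0,4, 0,0,-1,0,4, 0,0,0,0,4, 0,0,0,0,4]'
python3 - <<'E'
from h import *
f=grab_frame("scene");save(f,"s11.png",(290,450,170,300),5)
E
```

```text
time: 51.63
eef_pos: [430.3, 203.5, 304.8]
tool_rot: [2.013, 2.411, 0.001]
force: [0.2, 0.2, -0.9]
finger_gap: 51.2
gripper_force: 62.6
time: 52.63
eef_pos: [430.7, 202.9, 78.6]
tool_rot: [-2.015, -2.41, 0.004]
force: [0.6, 0.3, -0.6]
finger_gap: 51.4
gripper_force: 62.6
```

View pics/s11.png

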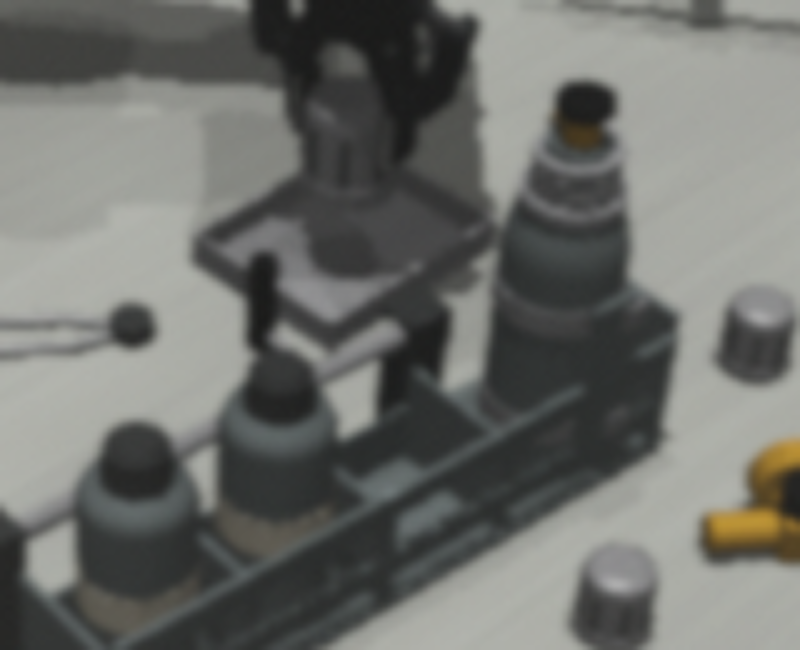

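The cap hangs upright at (345,150) over the tray, with its shadow mid-tray at (345,250). Lowering gently.

```bash
python3 -m jog '[0,0,-1,0,4, 0,0,-1,0,4, 0,0,-1,0,4, 0,0,-0.8,0,4, 0,0,-0.5,0,4, 0,0,-0.3,0,4, 0,0,0,0,4, 0,0,0,0,4]'
python3 -m jog '[0,0,-0.2,0,4, 0,0,-0.2,0,4, 0,0,0,0,4, 0,0,0,0,4]'
```

```text
time: 53.35
eef_pos: [430.9, 203.7, 34.0]
tool_rot: [2.014, 2.411, 0.001]
force: [-1.0, 0.4, -0.5]
finger_gap: 51.4
gripper_force: 62.7
time: 53.68
eef_pos: [430.6, 203.5, 29.8]
tool_rot: [2.014, 2.411, 0.0]
force: [-0.3, -0.4, -1.5]
finger_gap: 51.1
gripper_force: 62.7
```

```bash
python3 -m jog '[0,0,-0.2,0,4, 0,0,0,0,4, 0,0,0,0,4]'
python3 -m jog '[0,0,-0.1,0,4, 0,0,0,0,4, 0,0,0,0,4]'
```

```text
time: 53.93
eef_pos: [430.5, 203.4, 27.6]
tool_rot: [-2.015, -2.411, 0.0]
force: [0.4, 0.7, -1.1]
finger_gap: 50.9
gripper_force: 62.7
time: 54.18
eef_pos: [430.7, 203.6, 26.9]
tool_rot: [2.014, 2.411, 0.001]
force: [-0.3, -0.3, 0.9]
finger_gap: 51.8
gripper_force: 62.8
```

```bash
python3 -m jog '[0,0,-0.1,0,4, 0,0,0,0,4, 0,0,0,0,4]'
python3 -m jog '[0,0,0,0,5.5, 0,0,0,0,6, 0,0,0,0,6.5, 0,0,0,0,7, 0,0,0,0,7, 0,0,0.5,0,7, 0,0,1.5,0,7, 0,0,2.5,0,7, 0,0,3,0,7, 0,0,3,0,7, 0,0,3,0,7, 0,0,3,0,7]'
python3 -m jog '[0,1,3,0,7, 0,3,2,0,7, 0,3,0,0,7, 0,3,0,0,7, 0,3,0,0,7, 0,3,0,0,7, 0,0,0,0,7, 0,0,0,0,7]'
python3 - <<'E'
from h import *
f=grab_frame("side");keep(f,"s12");save(f,"s12.png",(210,410,110,330),2.7)
E
```

```text
time: 54.43
eef_pos: [430.8, 203.6, 26.8]
tool_rot: [2.014, 2.411, 0.0]
force: [-2.1, -0.7, 9.1]
finger_gap: 51.4
gripper_force: 63.6
time: 55.43
eef_pos: [430.3, 203.2, 192.6]
tool_rot: [-2.015, -2.411, -0.0]
force: [1.0, 1.0, -0.4]
finger_gap: 70.2
gripper_force: 0.0
time: 56.1
eef_pos: [430.2, 364.5, 240.2]
tool_rot: [-2.012, -2.412, 0.002]
force: [0.6, 0.7, 0.1]
finger_gap: 69.8
gripper_force: 0.0
```

View pics/s12.png

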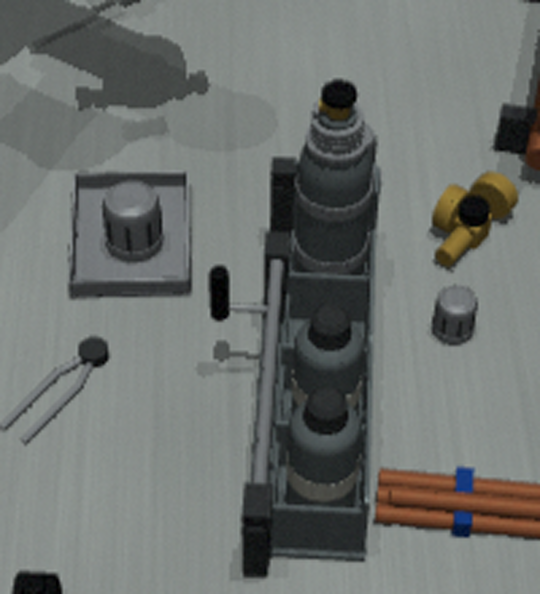

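The cap stands open end down in the middle of the tray at (132,220). Both spares are upright in their bays and the bar is in its keeper at (256,500).

```bash
python3 -c "
from cell import hand_in
print(hand_in())"
```

```text
the job is handed in; nothing more can be done
None
```

I handed the job in at about 56 s of the 210 s allowed; no verdict came back. In the last picture both spares stand upright in the middle and right-end bays, the bar is in its keeper, and the unscrewed cap rests open end down in the tray.

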